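# Set the propagator thermostat to its tab and switch on

## Task

Get the heated seed propagator going: turn its thermostat knob until the pointer nose points at the little metal tab clipped to the scale, then throw the toggle switch beside it all the way over towards the seed tray, so that it is on. Leave the tab where it is clipped, and leave the other things on and around the propagator undisturbed.

Things in the scene. Friction and masses are not known exactly. Their poses are not given: they have to be found in the camera images.
- propagator: fixed heated propagator: a grey control deck 160 (x) x 400 (y), 60 high, with an open black seed tray behind it (from x = +80 to +280 mm, 400 wide, rim 55 high). Origin: under the centre of the deck, on the bench. Own axes: x from the deck towards the tray (away from the robot at yaw 0), y to the left, z up. Thermostat knob at x 0, y -90; toggle switch at x 0, y +110, both on the deck's flat top (z = 60). The fixed unit stands at a different place and yaw each time.
- dial (a joint): angle of the thermostat knob, rad, 0 to 4.71, growing as it turns clockwise seen from above. At 0 its pointer lies 2.356 rad anticlockwise (from above) of the propagator's x axis. Stiff (about 0.06 N m), stays where it is left. It must go clockwise to the tab, by 0.6 to 3 rad.
- tab (a joint): angle of the metal tab on the scale, with the same zero and direction as joint dial: the pointer is on the tab when both are equal. It is clipped on firmly.
- dial_grip (a point): on the knob's upright axis, 30 mm above the deck: middle of the grip. The black knob has a bar 14 thick, 52 long, its top 40 above the deck and its underside on a round skirt (diameter 56, top 5 above the deck). A low nose 8 wide goes on from the bar to 45 mm from the axis, 5 to 13 above the deck. Site x axis: along the bar towards the nose. A pale line runs along bar and nose.
- pointer (a point): just beyond the nose's tip: 48 mm from the knob's axis, 9 mm above the deck, turns with the knob
- tab_mark (a point): the point 48 mm from the knob's axis, 9 mm above the deck, at the tab's angle: where the pointer must come. The dark steel tab itself is a block 14 wide, 22 long, lying 50 to 72 mm from the axis, 4 high with a 6 mm high outer lip; the white scale disc (diameter 148, ten black ticks 30 degrees apart) is flush.
- power (a joint): angle of the toggle switch, rad: 0 off, leaning towards the robot (the propagator's -x); 1.0 fully on, leaning towards the tray (+x). Stays where it is left; a light push (a few N) at the ball moves it.
- power_tip (a point): centre of the round ball (diameter 26) on the end of the steel toggle lever (10 thick). It lies 55 mm from the pivot, which is 22 mm above the deck, at x 0 of the propagator; the lever swings in the propagator's x-z plane from 0.5 rad before upright (ball centre at x -26, 70 above the deck) to 0.5 rad beyond (x +26). Its housing block is 70 (x) x 50 (y) x 25 high, with a boss up to 35 above the deck.
- pot_mid (a point): large terracotta pot, top diameter 130, 120 tall, standing; its middle, half-way up. A bystander.
- dispenser_mid (a point): green plastic seed dispenser with flip-top lid, diameter 60, 111 tall, standing; its middle, half-way up. A bystander.
- trowel_mid (a point): small aluminium trowel with wooden handle, 268 long, 62 wide, lying flat; its middle, half-way up. A bystander.
- dibber_mid (a point): wooden dibber with a T handle 100 wide, 214 long, 28 thick, lying flat; its middle, half-way up. A bystander.
- marker_a_mid (a point): bamboo plant marker 150 x 16 x 5, lying flat in front of the propagator; its middle, half-way up. A bystander.
- marker_b_mid (a point): second bamboo plant marker 150 x 16 x 5, lying flat in front of the propagator; its middle, half-way up. A bystander.
- small_pot_mid (a point): small terracotta pot, top diameter 68, 60 tall, standing in the seed tray behind the dial, its rim 66 above the bench; its middle, half-way up. A bystander.

How it is judged:
By the outcome, as a careful person would: the job done as asked, in the order asked, and still so for the second after the job is handed in, with the robot touching nothing.
It also fails if it takes over 64 s, if anything falls off the work surface, if the arm or the gripper's body presses on something with over 40 N, if the wrist force passes 120 N, or if a joint passes its speed limit or range.

## Robot

A 7-joint arm with a two-finger parallel gripper is mounted at the origin on the work surface. World frame = base frame: x ahead of the robot, y to its left, z up, the work surface at z = 0. Lengths are in m, angles in rad, forces in N, time in s.
With the tool pointing down it reaches from about 0.425 to 0.825 m from the base axis. Payload 3.6 kg.
Tool frame: the origin (TCP) lies at the very end of the fingers, on their centre line; the grasp point (between the pads) lies 19 mm behind it; z points along the fingers, y is the direction in which the jaws open and shut (so a half turn about z gives the same grasp; the last joint's range is limited). The gripper opens to 85 mm and grips with 20 to 120 N. Pads are 22 mm wide; open, the fingers measure 114 mm over their backs; the gripper's body (76 mm by 85 mm) begins 54 mm behind the grasp point. The pads swing forward as they close: fully open they stand 13 mm farther back than shut.
Start: joints at [-1.24, 0.615, -0.013, 1.423, 0.008, 1.103, -0.04], TCP at [0.228, 0.609, 0.231] pointing down, gripper open.
Joint ranges: [-3.12, 3.12], [-0.3, 2.06], [-1.34, 1.32], [0.26, 2.42], [-1.36, 4.5], [0.01, 1.98], [-2.84, 2.84]. Speed limits (rad/s): [2.79, 2.79, 3.14, 3.14, 3.14, 3.14, 3.14].

## Interface

Orientations are given as a rotation vector (axis times angle).
In Python, from plant import telemetry, optics, job gives the robot as it stands.
- The arm moves only by the shell command python3 -m crank 'ROWS'. ROWS is JSON, a list of rows, each a list of 5 numbers: the shift along the tool's x, y, z in cm, then the turn about the tool's z in rad, then the finger opening in cm, from 0 to 8.54. In form: [[tx, ty, tz, twist, gripper], ...]. A call has 1 to 20 rows; each row shifts and turns the commanded pose from where the row before left it, along the tool's axes as they then stand; what a row does not reach is not made up. A row lasts 1/10 s, in which the tool goes at most 50 mm and 8.59 degrees, less where a joint would pass 70% of its speed; a pose out of reach is approached as far as the arm can. A call with a gripper value outside its range is refused whole. The fingers move at their own pace and stop on an object; the grip force is fixed at half the most. Time passes only in rows, so rows that do not move let the fingers close. It gives the time, the measured TCP pose, the force and the opening at its end, in the units of the state.
- telemetry.observe(): the state, without advancing time (a new reading comes with each control period).
- optics.get_image(name): name is "scene" or "side" or "wrist"; returns a dict with "color" (384x512x3 uint8, red, green, blue), "K" (3x3 intrinsics, pixels), "position" and "orientation" of the camera in the world; the wrist camera has in their place "hand_eye" (4x4, takes a point from camera to tool coordinates, whose origin is the TCP and whose axes are the flange's). Camera axes: x right, y down, z forward; pixel columns grow to the right and rows downward; lengths in m; the calibration is good to about 2 mm. A picture is of the moment at which its call begins: read the wrist's pose just before it. There is no depth.
- job.close_job(): hands the job in, once; it reports no verdict.
The state is a dict: "time_s": time; "joint_positions": joint angles; "joint_velocities": joint speeds; "joint_efforts": joint torques, N m; "position": TCP position; "orientation": TCP orientation; "contact_force": force on the tool from outside, world axes, zero at the start; "ft_torque": the same for the moment, N m; "finger_gap": finger opening in m.
Only numpy, scipy, OpenCV 4.12 (cv2) and the standard library are available. Lean on these libraries where they do the work, as an engineer would, in place of code of your own. Each camera call takes 0.05 s, during which the arm holds its last target.

## Working session

There is one attempt and no reset: what is moved stays moved. The work goes in short steps, Python scripts to look and compute and a shell command to move; the robot and the scene stay as the last step left them, time stands still between calls to the robot, and variables do not carry over. Pictures are saved under pics/ and viewed, and the job is handed in when it is done.

```bash
ls; mkdir -p pics
python3 - <<'E'
from plant import telemetry, optics
import cv2,numpy as np
s=telemetry.observe()
for k,v in s.items(): print(k,np.round(v,4))
for n in ["scene","side","wrist"]:
    d=optics.get_image(n)
    cv2.imwrite(f"pics/{n}0.png",d["color"][:,:,::-1])
    print(n,{k:np.round(v,4).tolist() for k,v in d.items() if k!="color"})
E
```

```text
pics
time_s 0.0
joint_positions [-1.2395  0.6159 -0.0126  1.4249  0.0081  1.1034 -0.0404]
joint_velocities [-0.      0.0008  0.0008  0.0004 -0.0003 -0.0017  0.0015]
joint_efforts [ 1.00000e-04 -4.69212e+01  2.58900e-01 -1.71035e+01  9.90000e-03
  9.40000e-03 -0.00000e+00]
position [0.2274 0.6081 0.2301]
orientation [-0.5589 -3.0911  0.004 ]
contact_force [-0.8133 -0.7009 -0.3626]
ft_torque [ 0.0128 -0.0101  0.0141]
finger_gap 0.0852
scene {'K': [[489.0881, 0.0, 255.7084], [0.0, 489.0881, 196.7442], [0.0, 0.0, 1.0]], 'position': [1.8197, -0.8247, 1.2182], 'orientation': [-1.9921, -1.0844, 0.5334]}
side {'K': [[412.9985, 0.0, 253.4488], [0.0, 412.9985, 190.2958], [0.0, 0.0, 1.0]], 'position': [-0.135, -0.9439, 0.8918], 'orientation': [-2.0538, 0.7077, -0.3588]}
wrist {'K': [[291.1453, 0.0, 256.4603], [0.0, 291.1453, 187.9797], [0.0, 0.0, 1.0]], 'hand_eye': [[0.0005, -0.9491, -0.3151, 0.0808], [1.0, 0.0003, 0.0006, 0.0], [-0.0005, -0.3151, 0.9491, -0.142], [0.0, 0.0, 0.0, 1.0]]}
```

View pics/scene0.png

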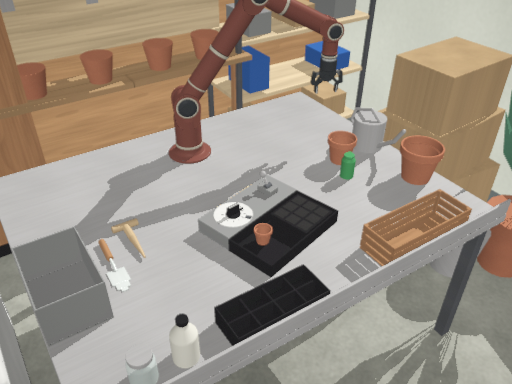

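View pics/side0.png

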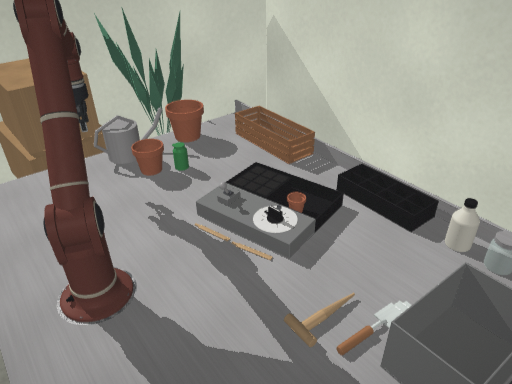

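View pics/wrist0.png

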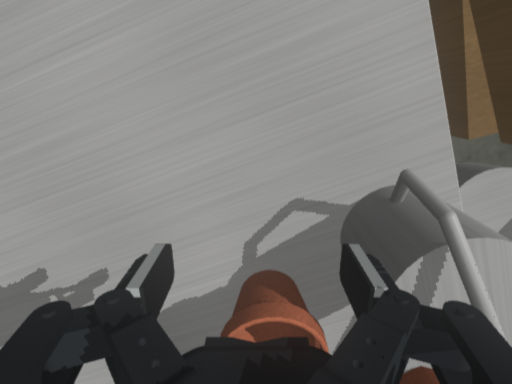

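The scene view shows the white disc near (233,214) and the toggle near (267,187). In the side view they are near (275,219) and (229,190). I'll enlarge both and triangulate.

```bash
cat > h.py <<'E'
import numpy as np,cv2
from scipy.spatial.transform import Rotation as R
from plant import telemetry, optics
def cam(n):
    s=telemetry.observe(); d=optics.get_image(n)
    if n=="wrist":
        T=np.eye(4);T[:3,:3]=R.from_rotvec(s["orientation"]).as_matrix();T[:3,3]=s["position"]
        M=T@np.array(d["hand_eye"]); return d["color"],np.array(d["K"]),M[:3,:3],M[:3,3]
    return d["color"],np.array(d["K"]),R.from_rotvec(d["orientation"]).as_matrix(),np.array(d["position"])
def ray(c,uv):
    v=c[2]@np.linalg.solve(c[1],[uv[0],uv[1],1.]); return c[3],v/np.linalg.norm(v)
def onplane(c,uv,z):
    p,v=ray(c,uv); return p+v*(z-p[2])/v[2]
def tri(c1,u1,c2,u2):
    p,v=ray(c1,u1);q,w=ray(c2,u2)
    t=np.linalg.lstsq(np.c_[v,-w],q-p,rcond=None)[0]
    a=p+v*t[0];b=q+w*t[1]; return (a+b)/2,np.linalg.norm(a-b)
def proj(c,X):
    x=c[1]@(c[2].T@(np.asarray(X)-c[3])); return x[:2]/x[2]
E
python3 - <<'E'
from h import *
a=cam("scene");b=cam("side")
for n,c,(x,y) in(("sc",a,(180,150)),("si",b,(180,150))):
    cr=c[0][y:y+140,x:x+180,::-1]
    cv2.imwrite(f"pics/{n}1.png",cv2.resize(cr,None,fx=4,fy=4,interpolation=cv2.INTER_CUBIC))
    hsv=cv2.cvtColor(c[0],cv2.COLOR_RGB2HSV)
    m=((hsv[...,2]>200)&(hsv[...,1]<30)).astype(np.uint8)
    m[:y]=0;m[y+140:]=0;m[:,:x]=0;m[:,x+180:]=0
    cs,_=cv2.findContours(m,cv2.RETR_EXTERNAL,cv2.CHAIN_APPROX_NONE)
    k=max(cs,key=cv2.contourArea); e=cv2.fitEllipse(cv2.convexHull(k)); print(n,e)
    print(onplane(c,e[0],.06))
    if n=="sc":e1=e
print(tri(a,e1[0],b,e[0]))
E
```

```text
sc ((342.59124755859375, 218.1245880126953), (60.767845153808594, 136.28997802734375), 37.96737289428711)
[0.81611369 0.22649478 0.06      ]
si ((274.23321533203125, 219.11013793945312), (25.728975296020508, 42.68735122680664), 92.70970153808594)
[ 0.57359055 -0.10845189  0.06      ]
(array([ 0.76260368,  0.20373004, -0.0873134 ]), np.float64(0.23199486680077974))
```

```bash
ls pics
```

```text
sc1.png
scene0.png
si1.png
side0.png
wrist0.png
```

View pics/sc1.png

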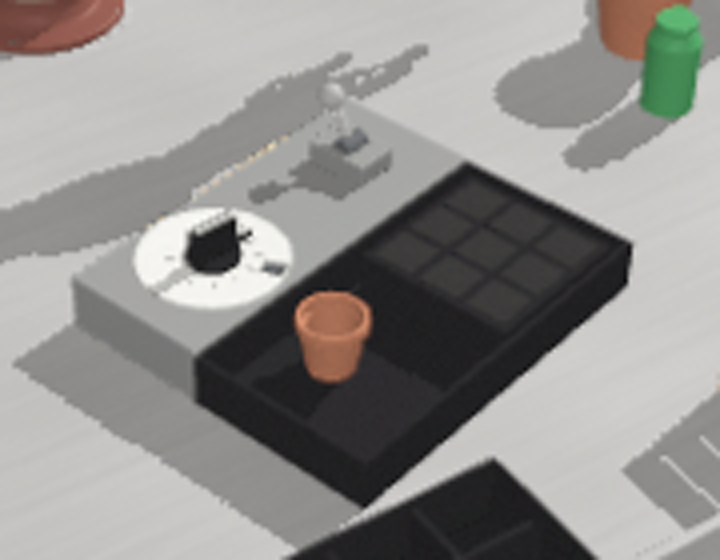

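View pics/si1.png

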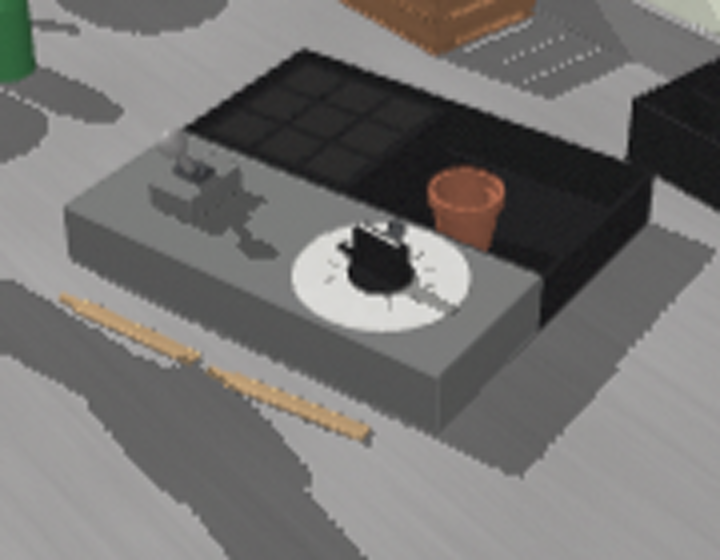

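The disc shows cleanly in both crops. The nose points roughly towards the toggle, and the dark tab is on the tray side of the disc. The scene ellipse fit picked up the wrong contour, so I'll use points read off the crops.

Run:
```python
from h import *
a=cam("scene");b=cam("side")
A=lambda x,y:(x/4+179.6,y/4+149.6)
print("disc",tri(a,A(214,258),b,(274.2,219.1)), onplane(a,A(214,258),.06))
print("ball",tri(a,A(333,95),b,A(173,140)))
p=onplane(a,A(466,165),.06);q=onplane(a,A(197,358),.06);d=p-q
print("edge sc",p,q,np.linalg.norm(d),"yaw",np.arctan2(-d[0],d[1]))
p=onplane(b,A(65,208),.06);q=onplane(b,A(438,377),.06);d=p-q
print("edge si front",p,q,np.linalg.norm(d),"yaw",np.arctan2(-d[0],d[1]))
print("smallpot rim",tri(a,A(333,315),b,A(466,187)))
for n,u in(("tab sc",onplane(a,A(272,267),.064)),("tab si",onplane(b,A(396,230),.064))):print(n,u)
print("bigpot base?",onplane(b,(148,145),.12),"disp",onplane(b,(180,147),.11))
print("markers",[onplane(b,A(*u),.005)[:2] for u in((62,297),(198,357),(208,372),(366,435))])
```

```text
disc (array([ 0.57479287, -0.10611358,  0.05889418]), np.float64(0.0015996013354595258)) [ 0.57531562 -0.10587853  0.06      ]
ball (array([0.49883852, 0.07835172, 0.13395181]), np.float64(0.0009702610602214555))
edge sc [0.58400875 0.18373502 0.06      ] [ 0.6879476  -0.19097983  0.06      ] 0.3888630844543561 yaw 0.270578627566214
edge si front [0.42296481 0.14415145 0.06      ] [ 0.52889272 -0.23286119  0.06      ] 0.39161110058554344 yaw 0.2739046859593642
smallpot rim (array([ 0.71240326, -0.06294973,  0.06834531]), np.float64(0.0003244985038041418))
tab sc [ 0.62022107 -0.06964329  0.064     ]
tab si [ 0.62555924 -0.0695897   0.064     ]
bigpot base? [0.44024603 0.5469427  0.12      ] disp [0.5431302  0.46410366 0.11      ]
markers [array([0.38719005, 0.09932501]), array([ 0.43398851, -0.04230313]), array([ 0.42954167, -0.06319887]), array([ 0.48295755, -0.20247956])]
```

```bash
cat >> h.py <<'E'
def togo(X,yaw_y=None):
    s=telemetry.observe();M=R.from_rotvec(s["orientation"]).as_matrix()
    print("tool xyz cm",np.round(100*M.T@(np.asarray(X)-s["position"]),2),"t",s["time_s"],"pos",np.round(s["position"],4),"q",np.round(s["joint_positions"],2),"F",np.round(s["contact_force"],1),"gap",round(s["finger_gap"],4))
    print("tool y world angle",np.arctan2(M[1,1],M[0,1]),"tool z",np.round(M[:,2],3))
E
python3 -c "
from h import *
togo([.56,-.10,.26])"
```

```text
tool xyz cm [-55.95 -54.74  -2.86] t 0.35 pos [0.2276 0.6087 0.231 ] q [-1.24  0.62 -0.01  1.42  0.01  1.1  -0.04] F [-1.1  0.8  0. ] gap 0.0855
tool y world angle 1.2130602840491207 tool z [-0.    -0.001 -1.   ]
```

```bash
python3 -m crank '[[-3.1,-3.04,-0.16,0,8.5],[-3.1,-3.04,-0.16,0,8.5],[-3.1,-3.04,-0.16,0,8.5],[-3.1,-3.04,-0.16,0,8.5],[-3.1,-3.04,-0.16,0,8.5],[-3.1,-3.04,-0.16,0,8.5],[-3.1,-3.04,-0.16,0,8.5],[-3.1,-3.04,-0.16,0,8.5],[-3.1,-3.04,-0.16,0,8.5],[-3.1,-3.04,-0.16,0,8.5],[-3.1,-3.04,-0.16,0,8.5],[-3.1,-3.04,-0.16,0,8.5],[-3.1,-3.04,-0.16,0,8.5],[-3.1,-3.04,-0.16,0,8.5],[-3.1,-3.04,-0.16,0,8.5],[-3.1,-3.04,-0.16,0,8.5],[-3.1,-3.04,-0.16,0,8.5],[-3.1,-3.04,-0.16,0,8.5],[0,0,0,0,8.5],[0,0,0,0,8.5]]'
python3 - <<'E'
from h import *
togo([.56,-.10,.26])
c=cam("wrist");cv2.imwrite("pics/w1.png",c[0][:,:,::-1])
togo([.56,-.10,.26])
print(proj(c,[.575,-.106,.06]))
E
```

```text
time_s: 2.35
position: [0.5586, -0.1003, 0.2598]
orientation: [-0.563, -3.09, 0.0]
contact_force: [-0.2, 0.2, 0.3]
finger_gap: 0.0856
tool xyz cm [-0.12  0.08 -0.02] t 2.35 pos [ 0.5586 -0.1003  0.2598] q [ 0.04  0.46  0.15  1.63 -0.08  1.06  1.42] F [-0.2  0.2  0.3] gap 0.0856
tool y world angle 1.2102692661883707 tool z [-0.  0. -1.]
tool xyz cm [-0.2  -0.09 -0.01] t 2.4 pos [ 0.5584 -0.0985  0.2599] q [ 0.04  0.46  0.15  1.63 -0.08  1.06  1.42] F [1.1 0.  0.7] gap 0.0848
tool y world angle 1.2132111860380301 tool z [-0.001  0.001 -1.   ]
[256.67226784 176.09635145]
```

View pics/w1.png

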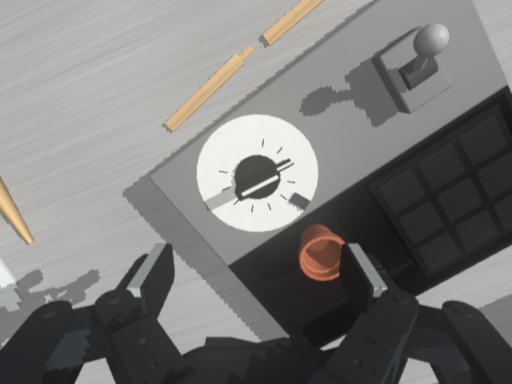

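The wrist view shows the disc at about (258,174), the tab at (299,201) and the ball at (431,40). I'll zoom in on the knob.

Run:
```python
import cv2
i=cv2.imread("pics/w1.png")[105:240,188:328]
cv2.imwrite("pics/w1z.png",cv2.resize(i,None,fx=4,fy=4,interpolation=cv2.INTER_CUBIC))
```

```text
(no output)
```

View pics/w1z.png

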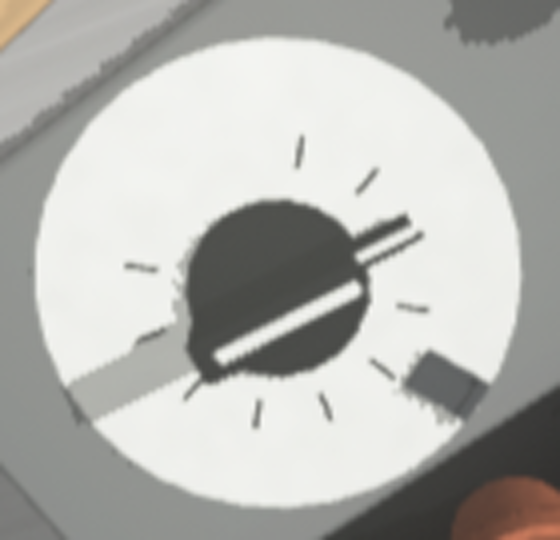

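```bash
cat > m.py <<'E'
from h import *
def yawdisc(c,W):
    hsv=cv2.cvtColor(c[0],cv2.COLOR_RGB2HSV)
    m=((hsv[...,2]>190)&(hsv[...,1]<30)).astype(np.uint8)
    m=cv2.morphologyEx(m,cv2.MORPH_OPEN,np.ones((3,3)))
    x,y=W
    mm=np.zeros_like(m);mm[y-75:y+75,x-75:x+75]=m[y-75:y+75,x-75:x+75]
    k=max(cv2.findContours(mm,cv2.RETR_EXTERNAL,cv2.CHAIN_APPROX_NONE)[0],key=cv2.contourArea)
    h=cv2.convexHull(k)[:,0,:]
    P=np.array([onplane(c,u,.06)[:2] for u in h])
    A=np.c_[2*P,np.ones(len(P))];s=np.linalg.lstsq(A,(P**2).sum(1),rcond=None)[0]
    r=np.sqrt(s[2]+s[0]**2+s[1]**2);print("disc",s[:2],"r",r);return s[:2]
E
python3 - <<'E'
from m import *
c=list(cam("wrist")); c[0]=cv2.imread("pics/w1.png")[:,:,::-1].copy()
o=yawdisc(c,(258,174))
P=lambda x,y:((x+.5)/4-.5+188,(y+.5)/4-.5+105)
ang=lambda d:np.arctan2(d[1],d[0])
b0=onplane(c,P(215,358),.1);b1=onplane(c,P(360,288),.1);print("bar",b0,b1,np.linalg.norm(b1-b0),ang(b1-b0),(b0+b1)/2)
n0=onplane(c,P(358,258),.073);n1=onplane(c,P(422,236),.073);print("nose",n0,n1,ang(n1-n0),"tip from o",np.linalg.norm(n1[:2]-o),ang(n1[:2]-o))
t0=onplane(c,P(417,370),.064);t1=onplane(c,P(475,402),.066)
print("tab",np.linalg.norm(t0[:2]-o),ang(t0[:2]-o),np.linalg.norm(t1[:2]-o),ang(t1[:2]-o),ang(t1-t0))
# ticks
for t in [(300,152),(368,181),(413,307),(382,369),(325,406),(257,414),(195,386),(152,336),(141,267)]:
    d=onplane(c,P(*t),.06)[:2]-o;print(np.round(np.linalg.norm(d),4),round(ang(d),3),end="; ")
e0=onplane(c,(230,267),.06);e1=onplane(c,(500,92),.06);d=e1-e0;print("yaw tray edge",np.arctan2(-d[0],d[1]))
e0=onplane(c,(150,174),.06);e1=onplane(c,(230,267),.06);print("yaw side edge",ang(e1-e0),np.linalg.norm(e1-e0))
print("ball",onplane(c,(431,40),.13))
E
```

```text
disc [ 0.57542136 -0.10378501] r 0.07411553542815011
bar [ 0.57749158 -0.12297597  0.1       ] [ 0.57252944 -0.07904168  0.1       ] 0.04421362548514065 1.6832643904679911 [ 0.57501051 -0.10100883  0.1       ]
nose [ 0.57175232 -0.07738157  0.073     ] [ 0.5720307  -0.05785802  0.073     ] 1.5565384453328124 tip from o 0.04605197325615946 1.644489763185492
tab 0.05005483919210734 0.6822190320912401 0.07066742495955194 0.6922315492668858 0.7165374218829033
0.042 2.626; 0.0424 2.099; 0.0421 1.065; 0.0421 0.533; 0.0417 0.012; 0.0421 -0.51; 0.0412 -1.034; 0.0418 -1.546; 0.0419 -2.083; yaw tray edge 0.2758233969815071
yaw side edge 0.26312980487326665 0.16109976560167785
ball [0.49570464 0.08224535 0.13      ]
```

Checks out: the fitted disc radius is 74 mm, the ticks sit at 42 mm at 30° spacing, and the unit's yaw is about 0.27. The pointer is at about 1.65 rad in world angle and the tab at about 0.69, so the turn is about 0.97 rad clockwise. Next I'll align over the knob.

```bash
python3 - <<'E'
from h import *
togo([.575,-.105,.2])
E
python3 -m crank '[[0,0,0,0.14,5],[0,0,0,0.14,5],[0,0,0,0.14,5],[0,0,0,0.14,5],[0,0,0,0.14,5],[0,0,0,0.14,5],[0,0,0,0.14,5],[0,0,0,0.14,5],[0,0,0,0,5],[0,0,0,0,5]]'
python3 - <<'E'
from m import *
togo([.575,-.105,.2])
c=cam("wrist");cv2.imwrite("pics/w2.png",c[0][:,:,::-1])
print(proj(c,[.575,-.105,.06]),proj(c,[.575,-.105,.1]))
togo([.575,-.105,.2])
E
```

```text
tool xyz cm [-1.82 -0.13  5.99] t 2.45 pos [ 0.5584 -0.0975  0.26  ] q [ 0.04  0.46  0.15  1.63 -0.08  1.06  1.42] F [-0.1  0.3  0.4] gap 0.0852
tool y world angle 1.2149534011051908 tool z [-0.001  0.001 -1.   ]
time_s: 3.45
position: [0.5586, -0.0975, 0.2601]
orientation: [-2.109, -2.328, -0.001]
contact_force: [0.4, -0.5, 0.6]
finger_gap: 0.0501
tool xyz cm [-0.91  1.56  6.01] t 3.45 pos [ 0.5586 -0.0975  0.2601] q [-0.15  0.48  0.44  1.64 -0.23  1.07  0.46] F [ 0.4 -0.5  0.6] gap 0.0501
tool y world angle 0.09840876474979528 tool z [-0.     0.001 -1.   ]
[269.11295951 169.71365516] [270.63793595 179.11674763]
tool xyz cm [-0.87  1.57  6.01] t 3.5 pos [ 0.5586 -0.0979  0.2602] q [-0.15  0.48  0.44  1.64 -0.23  1.07  0.46] F [-0.  -0.5 -0.2] gap 0.0498
tool y world angle 0.09738233635477955 tool z [-0.     0.001 -1.   ]
```

View pics/w2.png

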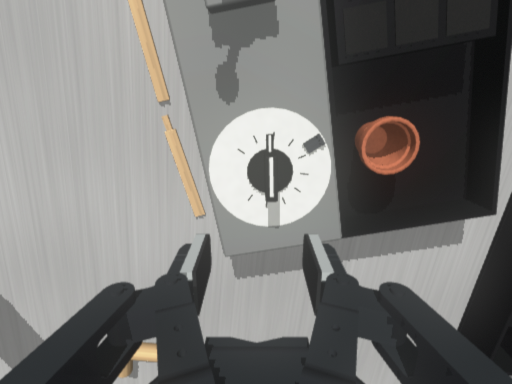

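The bar now lies almost vertical in the image, at u≈270, so the jaws are aligned. The disc centre is near (270,167).

Run:
```python
from m import *
c=list(cam("wrist"))
cv2.imwrite("pics/w2z.png",cv2.resize(c[0][100:235,200:340,::-1],None,fx=4,fy=4,interpolation=cv2.INTER_CUBIC))
o=yawdisc(c,(270,167))
togo([o[0],o[1],.2])
```

```text
disc [ 0.57553832 -0.10595537] r 0.07404118345151638
tool xyz cm [-0.92  1.61  6.02] t 3.55 pos [ 0.5586 -0.0983  0.2602] q [-0.15  0.48  0.44  1.64 -0.23  1.07  0.46] F [-0.3  0.1  0.6] gap 0.0502
tool y world angle 0.09626344427152558 tool z [ 0.  0. -1.]
```

View pics/w2z.png

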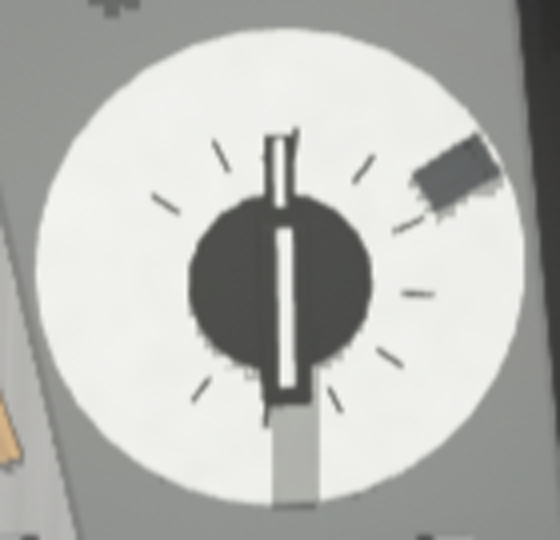

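Run:
```python
from m import *
c=list(cam("wrist"));o=yawdisc(c,(270,167))
P=lambda x,y:((x+.5)/4-.5+200,(y+.5)/4-.5+100)
ang=lambda d:np.arctan2(d[1],d[0])
b0=onplane(c,P(288,388),.1);b1=onplane(c,P(284,228),.1);print("bar",np.linalg.norm(b1-b0),ang(b1-b0),(b0+b1)/2)
n1=onplane(c,P(279,138),.073);print("nose",np.linalg.norm(n1[:2]-o),ang(n1[:2]-o), ang(n1-b0))
t0=onplane(c,P(422,190),.064);t1=onplane(c,P(488,150),.066)
print("tab",np.linalg.norm(t0[:2]-o),ang(t0[:2]-o),np.linalg.norm(t1[:2]-o),ang(t1[:2]-o))
```

```text
disc [ 0.57557549 -0.10599352] r 0.07404470992350701
bar 0.0449728279310937 1.7073753451338405 [ 0.57531642 -0.10355813  0.1       ]
nose 0.044806996398836056 1.6981875120750525 1.702182302591366
tab 0.04994624784266442 0.7028589602466276 0.07157244793936339 0.6964445015018503
```

Pointer about 1.70, tab about 0.70, so the turn is about 1.0 rad clockwise. Now descend in line, with a slight twist correction.

```bash
python3 -m crank '[[-0.45,0.8,0,-0.03,5],[-0.45,0.8,0,0,5],[0,0,3,0,5],[0,0,3,0,5],[0,0,3,0,5],[0,0,3,0,5],[0,0,2,0,5],[0,0,0,0,5],[0,0,0,0,5]]'
python3 - <<'E'
from m import *
togo([.5755,-.1055,.073])
c=cam("wrist");cv2.imwrite("pics/w3.png",c[0][:,:,::-1])
c=cam("side");cv2.imwrite("pics/s3.png",cv2.resize(c[0][130:280,180:360,::-1],None,fx=4,fy=4,interpolation=cv2.INTER_CUBIC))
togo([.5755,-.1055,.073])
E
```

```text
time_s: 4.5
position: [0.5761, -0.1068, 0.1204]
orientation: [2.081, 2.353, 0.0]
contact_force: [0.2, -0.1, 0.0]
finger_gap: 0.0498
tool xyz cm [ 0.13 -0.04  4.74] t 4.5 pos [ 0.5761 -0.1068  0.1204] q [-0.08  0.67  0.37  1.75 -0.32  0.78  0.56] F [ 0.2 -0.1  0. ] gap 0.0498
tool y world angle 0.12277290258333576 tool z [ 0. -0. -1.]
tool xyz cm [ 0.16 -0.12  4.86] t 4.6 pos [ 0.5768 -0.1069  0.1216] q [-0.08  0.67  0.37  1.75 -0.32  0.78  0.56] F [-0.4 -0.2 -0.3] gap 0.0498
tool y world angle 0.12289765229026056 tool z [ 0.003 -0.001 -1.   ]
```

View pics/w3.png

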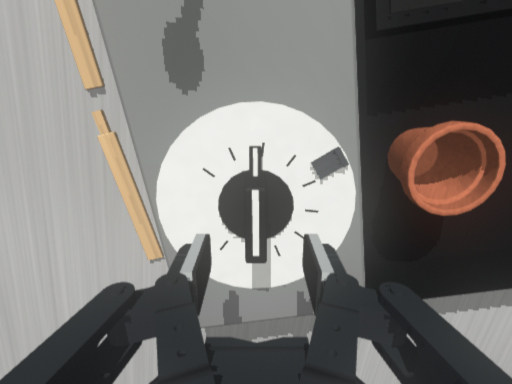

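View pics/s3.png

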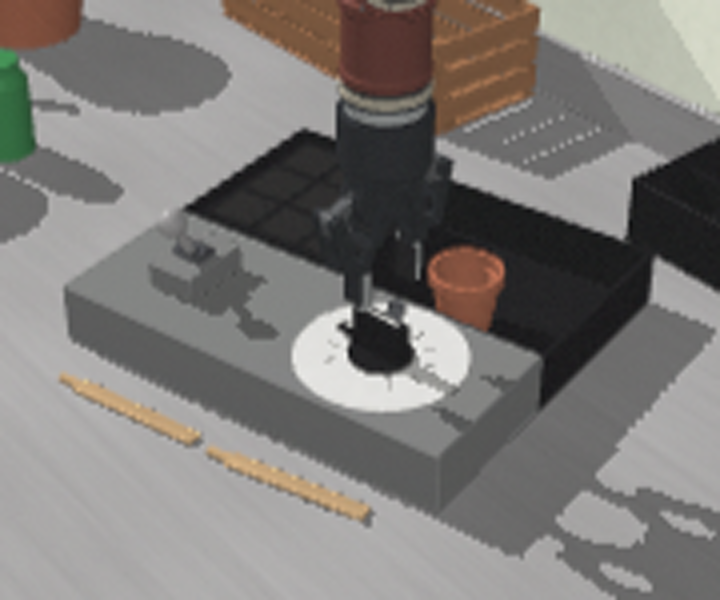

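The bar (u≈257) is centred between the jaws and vertical. I'll descend and close.

```bash
python3 -m crank '[[0.1,0,1.6,0,5],[0.05,0,1.6,0,5],[0,0,1.5,0,5],[0,0,0,0,5],[0,0,0,0,3],[0,0,0,0,1],[0,0,0,0,0],[0,0,0,0,0],[0,0,0,0,0]]'
python3 - <<'E'
from m import *
togo([.5755,-.1055,.073])
c=cam("wrist");cv2.imwrite("pics/w4.png",c[0][:,:,::-1])
E
```

```text
time_s: 5.5
position: [0.5753, -0.1052, 0.0747]
orientation: [2.08, 2.353, 0.001]
contact_force: [-1.8, -0.6, 5.6]
finger_gap: 0.0132
tool xyz cm [-0.03  0.01  0.17] t 5.5 pos [ 0.5753 -0.1052  0.0747] q [-0.06  0.73  0.33  1.78 -0.35  0.69  0.59] F [-1.8 -0.6  5.6] gap 0.0132
tool y world angle 0.12305740890640281 tool z [ 0.001 -0.    -1.   ]
```

View pics/w4.png

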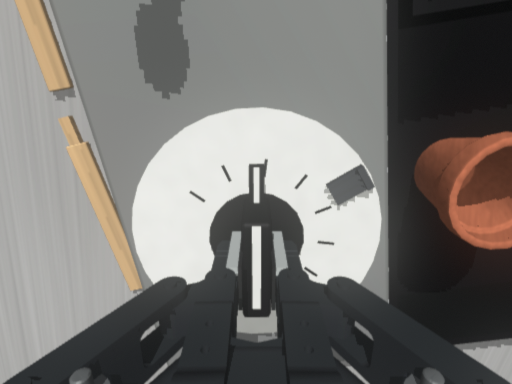

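Gripped, with a gap of 13 mm against the 14 mm bar. Turn about 0.95 rad first, then look.

```bash
python3 -m crank '[[0,0,0,0.1,0],[0,0,0,0.13,0],[0,0,0,0.13,0],[0,0,0,0.13,0],[0,0,0,0.13,0],[0,0,0,0.13,0],[0,0,0,0.13,0],[0,0,0,0.07,0],[0,0,0,0,0],[0,0,0,0,0]]'
python3 - <<'E'
from m import *
togo([.5755,-.1055,.073])
c=cam("wrist");cv2.imwrite("pics/w5.png",c[0][:,:,::-1])
E
```

```text
time_s: 6.55
position: [0.5759, -0.1056, 0.0747]
orientation: [2.926, 1.14, 0.002]
contact_force: [-1.1, -0.3, 4.2]
finger_gap: 0.013
tool xyz cm [-0.02 -0.03  0.17] t 6.55 pos [ 0.5759 -0.1056  0.0747] q [-0.21  0.78  0.6   1.79 -0.61  0.76 -0.12] F [-1.1 -0.3  4.2] gap 0.013
tool y world angle -0.8273824854816615 tool z [ 0.002 -0.001 -1.   ]
```

View pics/w5.png

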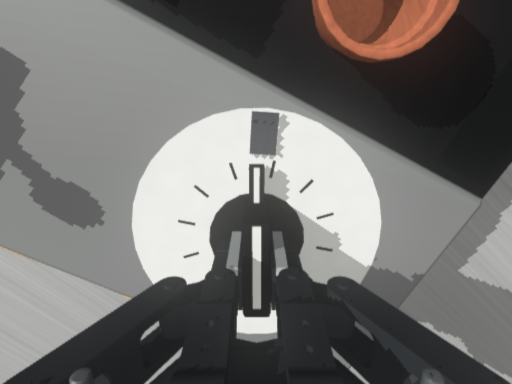

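The nose tip is at (257,166) and the tab's inner edge is centred near (264,155), so it is slightly short. I'll measure what remains.

Run:
```python
from m import *
cv2.imwrite("pics/w5z.png",cv2.resize(cv2.imread("pics/w5.png")[95:245,190:330],None,fx=4,fy=4,interpolation=cv2.INTER_CUBIC))
c=cam("wrist");o=yawdisc(c,(257,215))
ang=lambda d:np.arctan2(d[1],d[0])
n=onplane(c,(257,166),.073);t0=onplane(c,(263.5,155),.064);t1=onplane(c,(265.3,112),.066)
for p in(n,t0,t1):print(np.linalg.norm(p[:2]-o),ang(p[:2]-o))
togo([0,0,0])
```

```text
disc [ 0.56732241 -0.07612398] r 0.046825288043950516
0.04214012629274828 0.01984476243869482
0.04728416976798605 0.01749569813610345
0.0660128391809583 0.236234574494106
tool xyz cm [-35.27 -46.76   7.34] t 6.65 pos [ 0.5759 -0.1056  0.0747] q [-0.21  0.78  0.6   1.79 -0.61  0.76 -0.12] F [-1.   0.6  5.6] gap 0.0129
tool y world angle -0.8274439895062872 tool z [ 0.002 -0.001 -1.   ]
```

View pics/w5z.png

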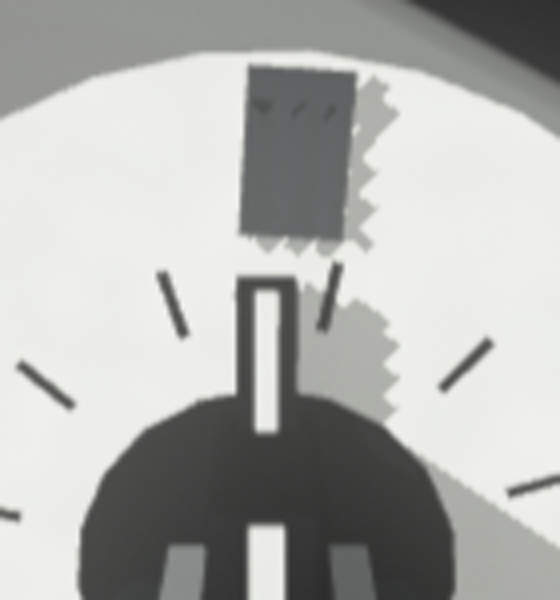

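The disc is occluded here, which broke the circle fit, so I'll use the known axis instead.

Run:
```python
from m import *
c=cam("wrist")
ang=lambda d:np.arctan2(d[1],d[0])
P=lambda x,y:((x+.5)/4-.5+190,(y+.5)/4-.5+95)
n=onplane(c,P(267,280),.073);n0=onplane(c,P(267,430),.073)
t0=onplane(c,P(291,237),.064);t1=onplane(c,P(302,70),.066)
print(ang(n-n0),ang(t1-t0))
for o in([.5756,-.1056],[.5755,-.1060],[.5760,-.1050],telemetry.observe()["position"][:2]):
  print([(round(np.linalg.norm(p[:2]-o),4),round(ang(p[:2]-o),3)) for p in(n,t0,t1)])
# axis along ticks: circle through ticks
T=np.array([onplane(c,P(*u),.06)[:2] for u in((172,304),(330,297),(465,365),(45,385))])
s=np.linalg.lstsq(np.c_[2*T,np.ones(4)],(T**2).sum(1),rcond=None)[0];print("tick centre",s[:2],np.sqrt(s[2]+s[:2]@s[:2]))
print([round(ang(t-[.5756,-.1056]),3) for t in T])
```

```text
0.7437272176389912 0.6884438962496031
[(np.float64(0.0462), np.float64(0.736)), (np.float64(0.05), np.float64(0.673)), (np.float64(0.0717), np.float64(0.677))]
[(np.float64(0.0465), np.float64(0.741)), (np.float64(0.0503), np.float64(0.678)), (np.float64(0.072), np.float64(0.681))]
[(np.float64(0.0455), np.float64(0.732)), (np.float64(0.0493), np.float64(0.668)), (np.float64(0.071), np.float64(0.674))]
[(np.float64(0.0459), np.float64(0.74)), (np.float64(0.0497), np.float64(0.675)), (np.float64(0.0714), np.float64(0.679))]
tick centre [ 0.57521425 -0.10602973] 0.04215273859122804
[np.float64(1.058), np.float64(0.523), np.float64(-0.003), np.float64(1.589)]
```

About 0.06 rad clockwise remains.

```bash
python3 -m crank '[[0,0,0,0.06,0],[0,0,0,0,0],[0,0,0,0,0]]'
python3 - <<'E'
from m import *
togo([.5755,-.1055,.073])
c=cam("wrist")
cv2.imwrite("pics/w6z.png",cv2.resize(c[0][95:245,190:330,::-1],None,fx=4,fy=4,interpolation=cv2.INTER_CUBIC))
E
```

```text
time_s: 7.0
position: [0.5759, -0.1056, 0.0747]
orientation: [2.959, 1.052, 0.003]
contact_force: [-2.0, -0.2, 4.6]
finger_gap: 0.013
tool xyz cm [-0.03 -0.03  0.17] t 7.0 pos [ 0.5759 -0.1056  0.0747] q [-0.22  0.79  0.62  1.79 -0.63  0.77 -0.17] F [-2.  -0.2  4.6] gap 0.013
tool y world angle -0.8874057332527662 tool z [ 0.002 -0.001 -1.   ]
```

View pics/w6z.png

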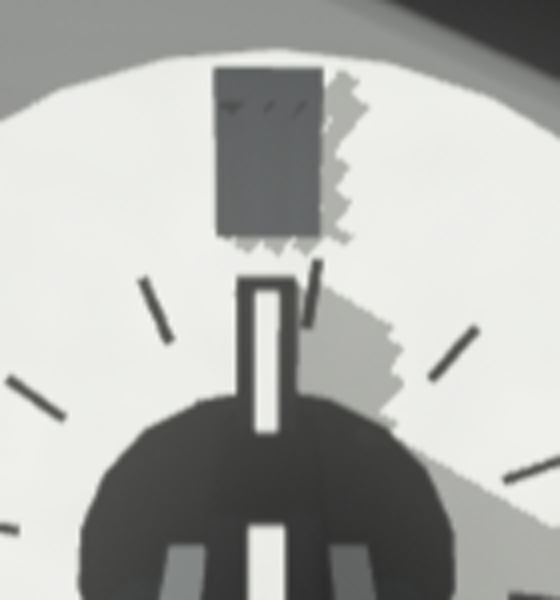

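The tab (centre u≈268) and nose (u≈267) line up to within half a pixel in the raw image. Release and rise.

```bash
python3 -m crank '[[0,0,0,0,2],[0,0,0,0,4],[0,0,0,0,4],[0,0,0,0,4],[0,0,-1.5,0,4],[0,0,-3,0,4],[0,0,-4,0,4],[0,0,-4,0,4],[0,0,-4,0,4],[0,0,0,0,4],[0,0,0,0,4]]'
python3 - <<'E'
from m import *
togo([.5755,-.1055,.073])
c=cam("wrist");cv2.imwrite("pics/w7.png",c[0][:,:,::-1])
cv2.imwrite("pics/w7z.png",cv2.resize(c[0][100:240,190:330,::-1],None,fx=4,fy=4,interpolation=cv2.INTER_CUBIC))
E
```

```text
time_s: 8.15
position: [0.5757, -0.1051, 0.24]
orientation: [2.959, 1.053, 0.004]
contact_force: [-0.6, 0.5, -0.3]
finger_gap: 0.0399
tool xyz cm [-0.08 -0.02 16.7 ] t 8.15 pos [ 0.5757 -0.1051  0.24  ] q [-0.31  0.6   0.77  1.62 -0.45  1.1  -0.31] F [-0.6  0.5 -0.3] gap 0.0399
tool y world angle -0.8871313841699882 tool z [ 0.003 -0.    -1.   ]
```

View pics/w7.png

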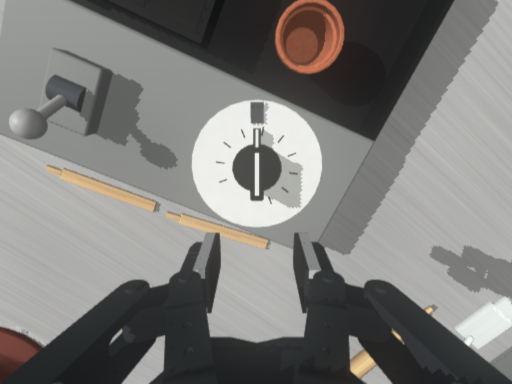

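View pics/w7z.png

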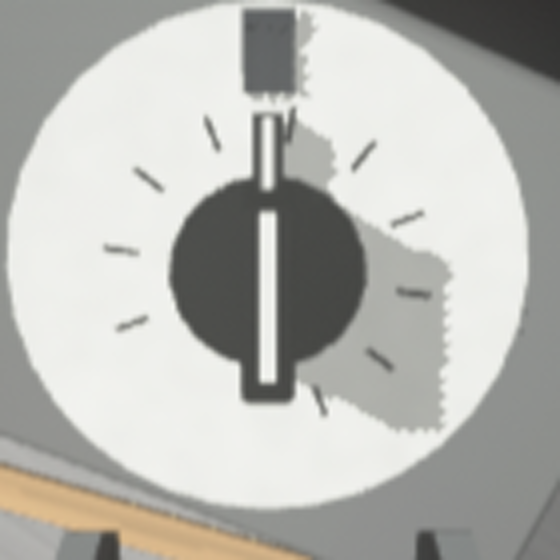

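The released knob is still lined up with the tab, and the tab has not moved. For the toggle, I'll use closed fingers and push along tool x, aligned with the propagator's x.

```bash
python3 -m crank '[[0,0,0,0.138,2],[0,0,0,0.138,0],[0,0,0,0.138,0],[0,0,0,0,0]]'
python3 - <<'E'
from m import *
y=.271;ex=np.array([np.cos(y),np.sin(y)]);ey=np.array([-ex[1],ex[0]])
P0=np.array([.5755,-.106])+.2*ey;print(P0)
a=cam("scene");b=cam("side");w=cam("wrist")
cv2.imwrite("pics/w8.png",w[0][:,:,::-1])
ball=np.r_[P0-.026*ex,.13];print("exp ball",ball,proj(w,ball),proj(a,ball),proj(b,ball))
togo(np.r_[P0-.066*ex,.24])
E
```

```text
time_s: 8.6
position: [0.5745, -0.1042, 0.2363]
orientation: [-3.112, -0.423, 0.006]
contact_force: [0.3, -0.3, -0.7]
finger_gap: -0.0003
[0.52196099 0.08670074]
exp ball [0.49690989 0.07974066 0.13      ] [ 42.60839321 211.98990501] [262.79845594 173.94992509] [222.14892637 185.47296923]
tool xyz cm [ -6.56 -19.86  -0.25] t 8.75 pos [ 0.5749 -0.1046  0.2373] q [-0.37  0.64  0.88  1.63 -0.53  1.13 -0.65] F [-0.1 -0.1  0.7] gap -0.0002
tool y world angle -1.2985917371774511 tool z [-0.002  0.    -1.   ]
```

View pics/w8.png

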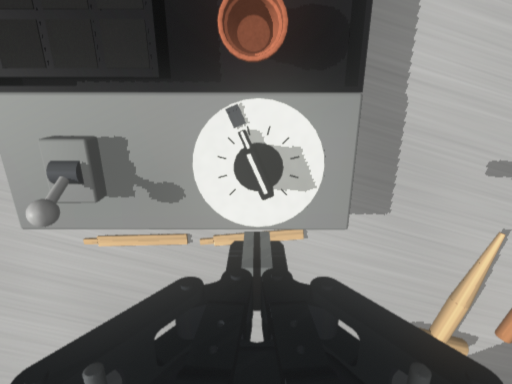

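The ball shows at (43,213) and was predicted at (42.6,212), so position and height agree. Move over to the robot side of it, then lower.

```bash
python3 -m crank '[[-1.3,-4,0,0,0],[-1.3,-4,0,0,0],[-1.3,-4,0,0,0],[-1.3,-4,0,0,0],[-1.4,-3.9,0,0,0],[0,0,0,0,0],[0,0,4,0,0],[0,0,4,0,0],[0,0,0,0,0],[0,0,0,0,0]]'
python3 - <<'E'
from m import *
y=.271;ex=np.array([np.cos(y),np.sin(y)])
togo(np.r_[np.array([.522,.0867])-.066*ex,.119])
for n in("side","scene"):
    c=cam(n);cv2.imwrite(f"pics/{n}9.png",cv2.resize(c[0][130:280,160:340,::-1],None,fx=4,fy=4,interpolation=cv2.INTER_CUBIC))
w=cam("wrist");cv2.imwrite("pics/w9.png",w[0][:,:,::-1])
E
```

```text
time_s: 9.75
position: [0.4591, 0.0684, 0.1586]
orientation: [3.112, 0.421, -0.001]
contact_force: [0.8, 0.1, 1.0]
finger_gap: -0.0001
tool xyz cm [-0.05 -0.09  3.96] t 9.75 pos [0.4591 0.0684 0.1586] q [-0.77  0.57  0.87  2.05 -0.61  0.8  -0.84] F [0.8 0.1 1. ] gap -0.0001
tool y world angle -1.3016696444002867 tool z [-0.    -0.001 -1.   ]
```

View pics/scene9.png

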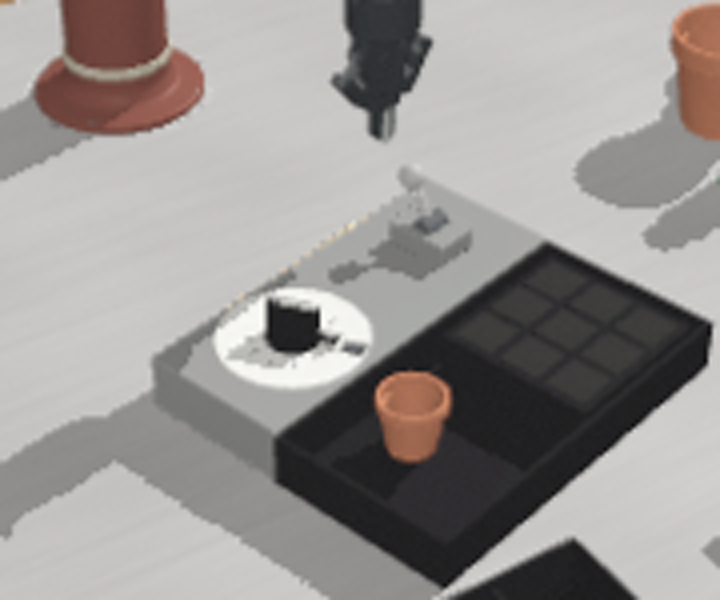

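View pics/w9.png

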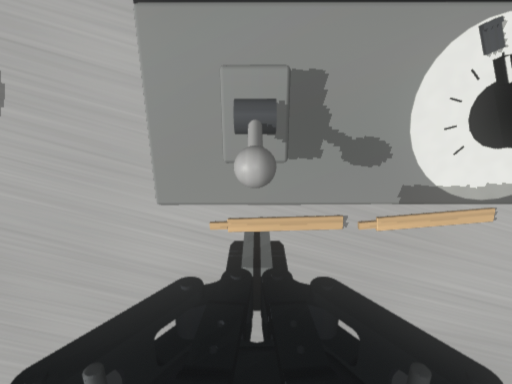

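The ball at (256,166) lies straight ahead of the closed fingers (u≈257). Lower 4 cm and push towards the tray.

```bash
python3 -m crank '[[0,0,2,0,0],[0,0,2,0,0],[0,0,0,0,0],[0.8,0,0,0,0],[0.8,0,0,0,0],[0.8,0,0,0,0],[0.8,0,0,0,0],[0.8,0,0,0,0],[0.8,0,0,0,0],[0.8,0,0,0,0],[0.6,0,0,0,0],[0,0,0,0,0]]'
python3 - <<'E'
from m import *
y=.271;ex=np.array([np.cos(y),np.sin(y)])
togo(np.r_[np.array([.522,.0867])+.002*ex,.119])
w=cam("wrist");cv2.imwrite("pics/w10.png",w[0][:,:,::-1])
E
```

```text
time_s: 11.1
position: [0.5197, 0.0862, 0.1179]
orientation: [3.112, 0.424, 0.002]
contact_force: [-0.2, -0.6, -0.6]
finger_gap: -0.0001
tool xyz cm [ 0.44  0.02 -0.11] t 11.1 pos [0.5197 0.0862 0.1179] q [-0.7   0.7   0.79  1.93 -0.69  0.81 -0.82] F [-0.2 -0.6 -0.6] gap -0.0001
tool y world angle -1.3002519808544133 tool z [ 0.001 -0.    -1.   ]
```

View pics/w10.png

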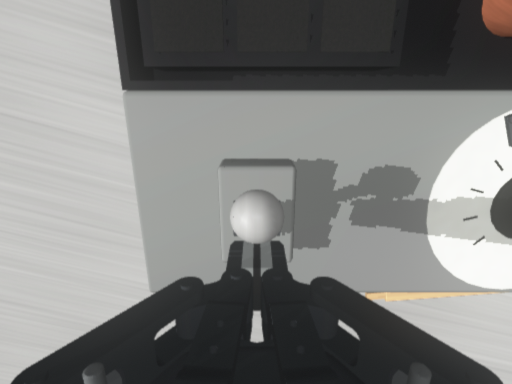

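The ball has moved over to the tray side. Keep pushing in small steps until force shows at the stop.

```bash
python3 -m crank '[[0.3,0,0,0,0],[0.2,0,0,0,0],[0,0,0,0,0]]'; python3 -m crank '[[0.15,0,0,0,0],[0,0,0,0,0]]'; python3 -m crank '[[0.15,0,0,0,0],[0,0,0,0,0]]'
```

```text
time_s: 11.45
position: [0.5231, 0.0872, 0.1179]
orientation: [3.113, 0.422, -0.001]
contact_force: [-0.3, -0.7, -0.3]
finger_gap: 0.0005
time_s: 11.65
position: [0.5242, 0.0875, 0.1179]
orientation: [-3.113, -0.422, 0.002]
contact_force: [-1.5, -1.4, -1.3]
finger_gap: -0.0002
time_s: 11.85
position: [0.5243, 0.0876, 0.1178]
orientation: [-3.113, -0.422, 0.007]
contact_force: [-4.7, -1.1, 1.5]
finger_gap: -0.0001
```

```bash
python3 -m crank '[[0.15,0,0,0,0],[0,0,0,0,0]]'; python3 -m crank '[[0.1,0,0,0,0],[0,0,0,0,0]]'
python3 -c "
from m import *
w=cam('wrist');cv2.imwrite('pics/w11.png',w[0][:,:,::-1])
y=.271;ex=np.array([np.cos(y),np.sin(y)])
for f in(.026,.020,.01):print(f,proj(w,np.r_[np.array([.522,.0867])+f*ex,.082+np.sqrt(.055**2-f*f)]))"
```

```text
time_s: 12.05
position: [0.5244, 0.0876, 0.1178]
orientation: [-3.112, -0.421, 0.011]
contact_force: [-6.6, -2.1, 2.8]
finger_gap: 0.0002
time_s: 12.25
position: [0.5244, 0.0876, 0.1178]
orientation: [-3.112, -0.421, 0.014]
contact_force: [-8.2, -1.8, 5.6]
finger_gap: 0.0002
0.026 [256.5866549  217.48678765]
0.02 [256.59096796 231.28662726]
0.01 [256.60761058 252.61416258]
```

View pics/w11.png

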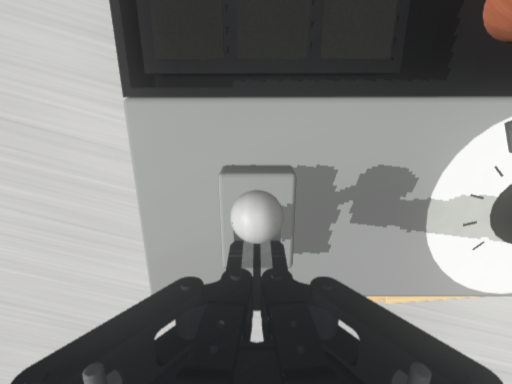

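The ball is at (257,217), and the fully-on prediction is (256.6,217.5). The arm has stalled with rising force, so it is at the stop. Back off and rise for final checks.

```bash
python3 -m crank '[[-0.5,0,0,0,0],[-1,0,0,0,0],[-2,0,-1,0,0],[-2,0,-3,0,0],[0,0,-4,0,0],[0,0,-4,0,0],[0,0,-2,0,0],[1.5,3,0,0,0],[2,3.5,0,0,0],[0,3.5,0,0,0],[0,0,0,0,0],[0,0,0,0,0]]'
python3 - <<'E'
from m import *
a=cam("scene");b=cam("side")
togo([.575,-.106,.2])
w=cam("wrist");cv2.imwrite("pics/w12.png",w[0][:,:,::-1])
y=.271;ex=np.array([np.cos(y),np.sin(y)])
X=np.r_[np.array([.522,.0867])+.026*ex,.13];print("on ball",X)
for n,c in(("w",w),("scene",a),("side",b)):print(n,proj(c,X))
for n,c in(("sc",a),("si",b)):cv2.imwrite(f"pics/{n}12.png",cv2.resize(c[0][150:290,180:360,::-1],None,fx=4,fy=4,interpolation=cv2.INTER_CUBIC))
cv2.imwrite("pics/side12.png",b[0][:,:,::-1])
E
```

```text
time_s: 13.5
position: [0.5362, -0.0141, 0.2584]
orientation: [3.114, 0.419, 0.003]
contact_force: [-0.6, 0.3, -0.9]
finger_gap: 0.0002
tool xyz cm [ 1.24 10.13  5.79] t 13.6 pos [ 0.5359 -0.0118  0.258 ] q [-0.6   0.55  0.94  1.73 -0.49  1.11 -0.81] F [0.  0.7 0. ] gap 0.0
tool y world angle -1.2994634679734667 tool z [ 0.     0.001 -1.   ]
on ball [0.5470511  0.09366007 0.13      ]
w [150.15486061 139.3871613 ]
scene [272.90894771 178.97360987]
side [231.78586237 178.98998766]
```

View pics/w12.png

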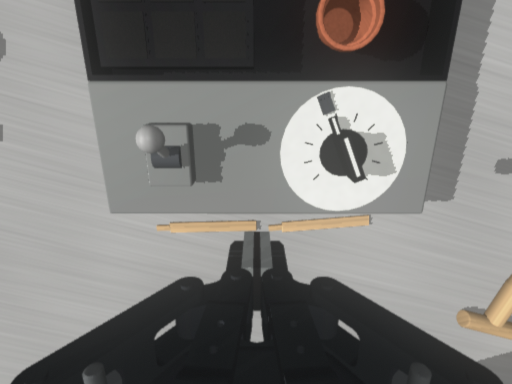

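View pics/sc12.png

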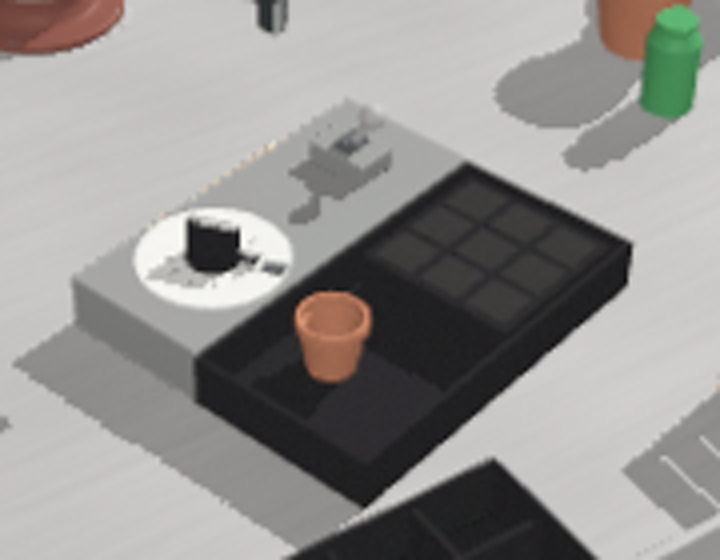

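View pics/side12.png

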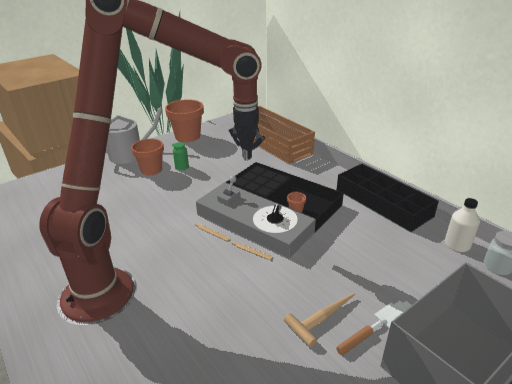

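The ball sits at (150,139), exactly where fully-on is predicted. The nose still points at the tab, and the markers, small pot and other bystanders are where they started. Handing in.

```bash
python3 -c "
from plant import job
print(job.close_job())"
```

```text
the job is handed in; nothing more can be done
None
```

The propagator is set and switched on, and I handed the job in at about 13.6 s with the gripper clear of everything.

- **Thermostat:** I gripped the knob bar and turned it about 1.01 rad clockwise. After release, a close-up from above showed the nose in line with the tab to within about half a raw pixel (around 0.01 rad). The tab did not move.
- **Switch:** I pushed the toggle with closed fingers until it stalled at its stop at about 8 N. After I backed off, the ball was at pixel (150,139), and the fully-on position predicts (150.2,139.4).
- **Other items:** In the last side and wrist views, the markers, both pots, the dispenser, the trowel and the dibber were where they started.

**Failed or disagreeing checks:** Two automatic fits of the scale disc failed: one picked the wrong contour and the other was blocked by the gripper. I used points read off the images instead. Pose readings also varied by 1–2 mm, and early estimates of the pointer angle ranged from 1.65 to 1.70 rad. I settled the final angle by looking at the nose and tab while still holding the knob.

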